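# Turn the tube mixer's wheel to its loading position

## Robot

A 6-joint arm with a two-finger parallel gripper is mounted at the origin on the work surface. World frame = base frame: x ahead of the robot, y to its left, z up, the work surface at z = 0. Lengths are in mm, angles in degrees, forces in N, time in s.
With the tool pointing down it reaches from about 300 to 850 mm from the base axis. Payload 4.2 kg.
Tool frame: the origin (TCP) lies on the centre line of the jaws, within the pads' length; the fingertips stand 14 mm ahead of it and the grasp point (between the pads) lies 5 mm behind it (env.finger_overhang is the z of the fingertips in the tool frame, in mm); z points along the fingers, y is the line along which they close (so a half turn about z gives the same grasp; the last joint's range is limited). The gripper opens to 91 mm and grips with 3 to 60 N. Pads are 32 mm wide; open, the fingers measure 118 mm over their backs; the gripper's body (76 mm by 178 mm) begins 60 mm behind the grasp point.
Start: joints at [64.973, 18.312, 89.639, -0, 72.044, -1.146], TCP at [232.784, 525.788, 227.976] pointing down, gripper open.
Joint ranges: [-177.97, 177.97], [-48.28, 115.42], [12.27, 149.76], [-77.06, 257.06], [2.81, 150.46], [-146.56, 146.56]. Speed limits (degrees/s): [147.25, 147.25, 180, 180, 180, 180].

## Interface

Orientations are given as [roll, pitch, yaw] about the fixed x, y, z axes, in that order (R = Rz(yaw) Ry(pitch) Rx(roll)).
In Python, from workcell import sensors, viewer, env gives the robot as it stands. The module is installed in compiled form; this text tells all that it offers.
- The arm moves only by the tool step_arm, never from a script. Its argument "plan" is one flat list of numbers, 6 for each row, row after row: the shift along the tool's x, y, z in cm, then the turn, a rotation vector about the tool's x, y, z in rad. In form: [x, y, z, wx, wy, wz, x, y, z, wx, wy, wz, ...]. A call has 1 to 5 rows; each row shifts and turns the commanded pose from where the row before left it, along the tool's axes as they then stand; what a row does not reach is not made up. A row lasts 1/12 s, in which the tool goes at most 41.7 mm and 7.16 degrees, less where a joint would pass 70% of its speed; a pose out of reach is approached as far as the arm can. A call is refused whole if a number of a shift passes 4.17 or a number of a turn 0.125, either way. A call with a gripper value outside its range is refused whole. "hand" is the finger opening in cm, from 0 to 9.12, set as the call begins (left out, the last holds). The fingers move at their own pace and stop on an object; "newtons" is the grip in N (left out, the last holds). Time passes only in rows, so rows that do not move let the fingers close. It gives the time, the measured TCP pose, the force, the opening and the grip force at its end, in the units of the state.
- sensors.state(): the state, without advancing time (a new reading comes with each control period).
- viewer.grab_frame(name): name is "scene" or "top" or "wrist"; returns a dict with "img" (480x640x3 uint8, red, green, blue), "fx", "fy", "cx", "cy" (pixels), "position" and "attitude" of the camera in the world. Camera axes: x right, y down, z forward; pixel columns grow to the right and rows downward; lengths in mm; the calibration is good to about 2 mm. A picture is of the moment at which its call begins. There is no depth.
- env.job_done(): hands the job in; it is judged then, once.
Trained networks look in a picture, given as the dict that the camera call returned (one of the last four; its "shot" number tells which), for a name from the list of things; names that differ only in an ending like _2 or _b are one class to them, and where a whole thing is asked for, a point or a joint stands for the part that bears it (a point fixed in the world has none). Each returns a list of dicts, best first, with "score" (0 to 1); they miss things now and then, are a little off and sometimes report something else, mostly with a low value. They report only what shows in the picture. A call takes as long as a camera call.
- viewer.boxes_of(name, picture): "location" ([column, row] in pixels, amid what is visible of it).
- viewer.pinpoint(name, picture): "location" ([column, row] in pixels: a listed point, or the origin of a listed thing).
The state is a dict: "time_s": time; "qpos": joint angles; "qvel": joint speeds; "effort": joint torques, N m; "ee_pos": TCP position; "ee_rot": TCP orientation; "force": force on the tool from outside, world axes, zero at the start; "torque": the same for the moment, N m; "gripper_width": finger opening in mm; "gripper_force": force on a finger pad.
Only numpy, scipy, OpenCV 4.12 (cv2) and the standard library are available. Lean on these libraries where they do the work, as an engineer would, in place of code of your own. Each camera call takes 0.05 s, during which the arm holds its last target. There are 200 camera calls.

## Task

Turn the wheel of the blood-tube mixer by gently pushing one spoke after another with a fingertip, never flicking it round, until the red spoke and its stem point straight up, ready for loading, and leave it there at rest. Only push: the mixer must not be lifted, tipped or shoved out of its place, and everything else on the bench stays where it is.

Things in the scene. Friction and masses are not known exactly. Their poses are not given: they have to be found in the camera images.
- mixer: Bench-top tube mixer, loose, 2.4 to 4 kg. Origin on the table right under the wheel's centre; z up; x = the axle, pointing out of the housing, away from the robot (yaw within 0.4 rad); y in the wheel's plane. Wheel in plane x = 0, axle 180 mm up. Foot plate x -180 to 70, y +-100, 20 mm high. Cream housing x -170 to -40, y +-75, top 215 mm up. Nothing of it stands higher but the wheel.
- wheel (a joint): Turn of the wheel (rad) about the mixer's +x: 0 or 2 pi = red spoke straight up; at q the red spoke points along y = -sin q, z = cos q in the mixer's frame, so growing q carries the top to -y. Starts between 1.7 and 4.6. No stops, turns both ways; balanced, about 1 N at a spoke's end turns it; it does not coast and stays where left.
- hub (a point): Centre of the wheel, on the axle. Grey hub disc, radius 45 mm, 10 mm thick; no rim. Six straight flat spokes, one every 60 degrees, reach from the disc to 120 mm from the axle with free ends: 18 mm wide in the wheel's plane, 8 mm thick (x +-4). Empty clip prongs on their +x face (to x = 20 mm, no wider than the spoke). Five are white, one is red.
- red_tip (a point): Outer end of the red stem: a pin 8 mm across, in line with the red spoke, 16 mm beyond its end, 136 mm from the axle. Its z axis points outward along the red spoke; at the goal it points straight up, this point 316 mm above the table.
- tube_rack: Bystander: blue rack 60 x 170 mm with capped tubes, 88 mm high. Origin under its centre.
- tube_stand: Bystander: white block 45 x 45 x 30 mm with one red-capped tube, 103 mm high, standing beside the wheel. Origin under its centre.
- sample_jar: Bystander: jar 56 mm across, 70 mm high, yellow cap. Origin under its centre.
- reagent: Bystander: white bottle 60 mm across, 130 mm high, blue cap. Origin under its centre.
- timer: Bystander: flat white timer 60 x 75 x 22 mm. Origin under its centre.
- glove_box: Bystander: pale blue glove carton 120 x 230 x 70 mm. Origin under its centre.
- swab_cup: Bystander: steel cup 70 mm across, 80 mm high. Origin under its centre.

How it is judged:
By the outcome, as a careful person would: the job done as asked, in the order asked, and still so for the second after the job is handed in, with the robot touching nothing.
It also fails if it takes over 72 s, if anything falls off the work surface, if the arm or the gripper's body presses on something with over 40 N, if the wrist force passes 120 N, or if a joint passes its speed limit or range.

## Working session

There is one attempt and no reset: what is moved stays moved. The work goes in short steps, Python scripts to look and compute and a tool call to move; the robot and the scene stay as the last step left them, time stands still between calls to the robot, and variables do not carry over. Pictures are saved under pics/ and viewed, at most 10 in all, crops included, and the job is handed in when it is done.

Besides the shell and the picture viewer there is one more tool, called as a command line: name --argument value ..., lists and objects as JSON in quotes. step_arm: Moves the arm, as the interface text tells. Its arguments: {"type":"object","properties":{"plan":{"type":"array","items":{"type":"number"}},"hand":{"type":"number"},"newtons":{"type":"number"}},"required":["plan"]}

```bash
mkdir -p pics; cat > h.py <<'E'
import numpy as np, cv2
from scipy.spatial.transform import Rotation as R
from workcell import sensors, viewer, env
def camR(f):
    a=np.array(f["attitude"],float)
    if a.shape==(3,3): return a
    return R.from_euler('xyz',a,degrees=True).as_matrix()
def ray(f,px):
    d=np.array([(px[0]-f["cx"])/f["fx"],(px[1]-f["cy"])/f["fy"],1.])
    return np.array(f["position"],float),camR(f)@d
def onplane(f,px,n,p0):
    o,d=ray(f,px); n=np.array(n,float); return o+d*(n@(np.array(p0)-o))/(n@d)
def proj(f,P):
    c=camR(f).T@(np.array(P,float)-np.array(f["position"],float)); return c[0]/c[2]*f["fx"]+f["cx"],c[1]/c[2]*f["fy"]+f["cy"]
def save(f,n): cv2.imwrite("pics/"+n,cv2.cvtColor(f["img"],cv2.COLOR_RGB2BGR))
E
python3 - <<'E'
from h import *
for c in ["scene","top"]:
    f=viewer.grab_frame(c); save(f,c+"1.png"); print(c,f["position"],f["attitude"],f["fx"],f["cx"],f["cy"])
    for n in ["mixer","hub","red_tip","tube_rack","tube_stand","sample_jar","reagent","timer","glove_box","swab_cup"]:
        r=viewer.pinpoint(n,f)[:2]
        print(n,[(np.round(d["location"]),round(d["score"],2),np.round(onplane(f,d["location"],[0,0,1],[0,0,180 if n=="hub" else 0]))) for d in r])
s=sensors.state();print(s["ee_rot"],s["ee_pos"],s["time_s"])
E
```

```text
scene [1480.15892188 -816.73036472 1073.21678498] [-125.06680669   -0.18582132   49.00865428] 599.6435396883417 317.2446975247967 246.81883100006962
mixer [(array([310., 314.]), 0.7, array([553., -31.,   0.]))]
hub [(array([310., 264.]), 0.64, array([567., -42., 180.])), (array([131., 336.]), 0.54, array([ 514., -500.,  180.]))]
red_tip [(array([322., 292.]), 0.57, array([505.,  52.,   0.])), (array([282., 405.]), 0.4, array([ 748., -280.,    0.]))]
tube_rack [(array([424., 256.]), 0.66, array([578., 406.,   0.])), (array([420., 329.]), 0.55, array([784., 146.,   0.]))]
tube_stand [(array([348., 295.]), 0.76, array([561., 102.,   0.])), (array([429., 258.]), 0.18, array([594., 406.,   0.]))]
sample_jar [(array([128., 336.]), 0.67, array([ 311., -441.,    0.]))]
reagent [(array([367., 376.]), 0.59, array([810., -73.,   0.]))]
timer [(array([283., 407.]), 0.96, array([ 753., -284.,    0.]))]
glove_box [(array([181., 396.]), 0.91, array([ 573., -440.,    0.]))]
swab_cup [(array([424., 258.]), 0.88, array([583., 397.,   0.]))]
top [ 194.35968621  -15.68167834 1792.58498893] [-167.6829300
[... 253 characters left out ...]
563.,   7.,   0.])), (array([287., 242.]), 0.15, array([576., 103.,   0.]))]
tube_rack [(array([273., 183.]), 0.65, array([789., 146.,   0.])), (array([333., 179.]), 0.54, array([795., -64.,  -0.]))]
tube_stand [(array([286., 246.]), 0.65, array([563., 104.,   0.]))]
sample_jar [(array([451., 313.]), 0.72, array([ 312., -434.,    0.]))]
reagent [(array([332., 176.]), 0.67, array([807., -61.,   0.]))]
timer [(array([395., 188.]), 0.83, array([ 753., -280.,    0.]))]
glove_box [(array([443., 236.]), 0.92, array([ 573., -431.,    0.]))]
swab_cup [(array([198., 243.]), 0.57, array([586., 404.,   0.]))]
[ 1.79995709e+02 -6.53134668e-04  1.56116297e+02] [232.8015357  525.78993411 227.96245884] 1.1
```

View pics/scene1.png

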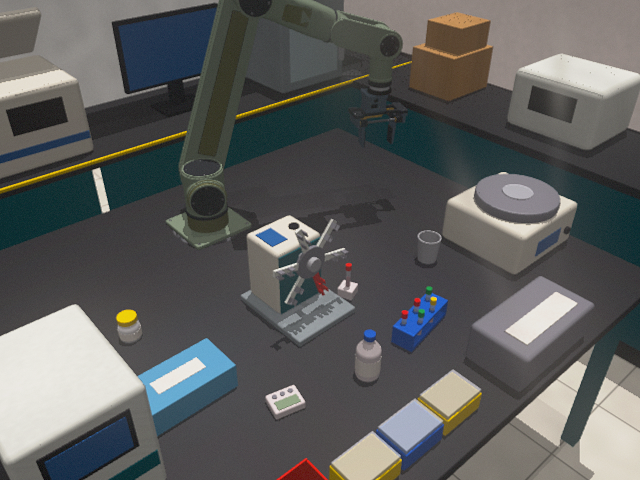

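View pics/top1.png

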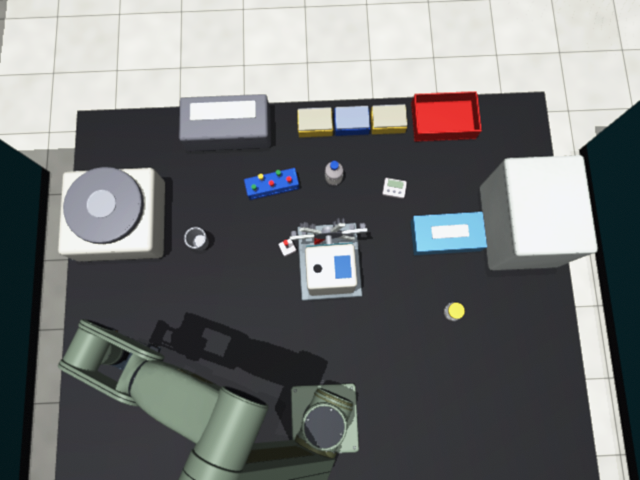

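The mixer sits in the middle of the bench. In the scene picture the hub is at about (311,264), and the red spoke points down and to the right, towards (322,290), which is the +y side. The top view has the housing at about (331,268) and the stand at (287,246). I'll crop closer for the yaw and wheel angle.

```bash
python3 - <<'E'
from h import *
a=cv2.imread("pics/scene1.png")[205:345,235:365]; b=cv2.imread("pics/top1.png")[205:305,280:380]
cv2.imwrite("pics/crop1.png",np.hstack([cv2.resize(a,(400,430),interpolation=2),cv2.resize(b,(400,400),interpolation=2)[:400].copy() if 0 else cv2.copyMakeBorder(cv2.resize(b,(400,400),interpolation=2),0,30,0,0,0)]))
E
```

```text
(no output)
```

View pics/crop1.png

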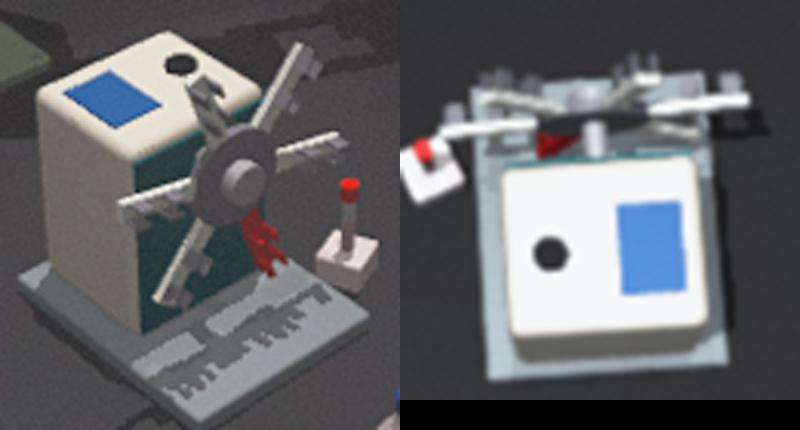

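The crop shows the red spoke pointing down and slightly to +y, with spoke ends at crop (303,50), (338,140), (162,298), (122,212) and (203,85). I'll fit hub position, yaw and q to these and the plate corners.

```bash
cat > fit.py <<'E'
from h import *
from scipy.optimize import least_squares
def model(p,loc):
    c,s=np.cos(p[2]),np.sin(p[2]); x,y,z=loc; return [p[0]+c*x-s*y,p[1]+s*x+c*y,z]
def spoke(q,k,r,x=0):
    a=q+k*np.pi/3; return (x,-r*np.sin(a),180+r*np.cos(a))
E
python3 - <<'E'
from fit import *
fs,ft=viewer.grab_frame("scene"),viewer.grab_frame("top")
S=lambda u,v:(235+u*130/400,205+v*140/430); T=lambda u,v:(280+(u-400)/4,205+v/4)
pl=[(fs,S(20,270),(-180,-100,20)),(fs,S(205,422),(70,-100,10)),(fs,S(370,313),(70,100,20)),
(ft,T(490,380),(-180,100,15)),(ft,T(728,362),(-180,-100,15)),(ft,T(475,85),(70,100,20)),(ft,T(702,72),(70,-100,20)),(ft,T(503,172),(-40,75,213)),(ft,T(695,158),(-40,-75,213)),(fs,S(242,183),(8,0,180))]
# spokes: k relative red; in scene, red(270,272); going CW from camera(+x view): y=-sin: from +x looking back, +y is right; increasing q carries top to -y (left)=CCW
sp=[(338,140,1),(303,50,2),(203,85,3),(122,212,4),(162,298,5)]
def res(p):
    r=[]
    for f,px,l in pl: r+=list(np.array(proj(f,model(p,l)))-px)
    for u,v,k in sp: r+=list(np.array(proj(fs,model(p,spoke(p[3],k,118,0))))-S(u,v))
    return r
o=least_squares(res,[565,-38,0.05,3.7],loss='soft_l1')
print(o.x,np.degrees(o.x[2:])); print(np.round(np.reshape(res(o.x),(-1,2)),1).tolist())
E
```

```text
[ 5.59218630e+02 -3.51107209e+01  2.88843934e-02  3.47592374e+00] [  1.65495383 199.1557603 ]
[[-1.9, 1.4], [-1.8, 2.1], [0.6, -0.8], [-1.3, -0.5], [-0.6, -0.3], [-2.3, -0.4], [-0.4, -1.3], [-2.2, -2.3], [-0.4, -2.3], [-1.0, -1.5], [-1.7, 0.2], [-0.2, -0.9], [-2.8, -2.4], [-0.4, -0.3], [0.2, 0.4]]
```

```bash
cat > mv.py <<'E'
from h import *
def rep(N,target,yaw):
    s=sensors.state(); R0=R.from_euler('xyz',s["ee_rot"],degrees=True); Rt=R.from_euler('xyz',[180,0,yaw],degrees=True)
    w=(R0.inv()*Rt).as_rotvec()/N
    M=sum((R0*R.from_rotvec(w*k)).as_matrix() for k in range(N))
    print(N,"row:",np.round(np.linalg.solve(M,np.array(target)-s["ee_pos"])/10,3),np.round(w,4),np.round(s["ee_pos"]),s["time_s"])
E
python3 -c "
from mv import *
rep(15,[565,78,345],92); rep(20,[565,78,345],92)"
```

```text
15 row: [-3.917  0.026 -0.78 ] [ 0.     -0.      0.0746] [233. 526. 228.] 1.2
20 row: [-2.938  0.047 -0.585] [ 0.    -0.     0.056] [233. 526. 228.] 1.2
```

step_arm --plan '[-2.94,0.05,-0.585,0,0,0.056,-2.94,0.05,-0.585,0,0,0.056,-2.94,0.05,-0.585,0,0,0.056,-2.94,0.05,-0.585,0,0,0.056,-2.94,0.05,-0.585,0,0,0.056]' --hand 0 --newtons 10

```text
time_s: 1.62
ee_pos: [361.7, 453.4, 257.4]
ee_rot: [180.0, -0.0, 139.9]
force: [-1.1, 0.5, -0.2]
gripper_width: 61.1
gripper_force: 0.0
```

step_arm --plan '[-2.94,0.05,-0.585,0,0,0.056,-2.94,0.05,-0.585,0,0,0.056,-2.94,0.05,-0.585,0,0,0.056,-2.94,0.05,-0.585,0,0,0.056,-2.94,0.05,-0.585,0,0,0.056]'

```text
time_s: 2.03
ee_pos: [464.6, 348.7, 286.7]
ee_rot: [180.0, -0.0, 123.9]
force: [0.8, -0.1, -0.1]
gripper_width: 27.7
gripper_force: 0.0
```

step_arm --plan '[-2.94,0.05,-0.585,0,0,0.056,-2.94,0.05,-0.585,0,0,0.056,-2.94,0.05,-0.585,0,0,0.056,-2.94,0.05,-0.585,0,0,0.056,-2.94,0.05,-0.585,0,0,0.056]'

```text
time_s: 2.45
ee_pos: [534.4, 219.7, 315.9]
ee_rot: [180.0, -0.0, 107.8]
force: [0.2, 0.9, -0.1]
gripper_width: 0.7
gripper_force: 0.0
```

step_arm --plan '[-2.94,0.05,-0.585,0,0,0.056,-2.94,0.05,-0.585,0,0,0.056,-2.94,0.05,-0.585,0,0,0.056,-2.94,0.05,-0.585,0,0,0.056,-2.94,0.05,-0.585,0,0,0.056]'

```text
time_s: 2.87
ee_pos: [565.8, 76.5, 345.1]
ee_rot: [180.0, -0.0, 91.8]
force: [0.9, 0.1, 0.4]
gripper_width: 0.8
gripper_force: 0.0
```

```bash
python3 - <<'E'
from mv import *
s=sensors.state();print(np.round(s["ee_pos"],1),np.round(s["ee_rot"],2),s["time_s"],s["gripper_width"],np.round(s["force"],1))
f=viewer.grab_frame("wrist"); save(f,"wrist1.png"); print(f["position"],f["attitude"])
for n in ["hub","red_tip"]: print(n,[(np.round(d["location"]),round(d["score"],2),np.round(onplane(f,d["location"],[0,0,1],[0,0,180]))) for d in viewer.pinpoint(n,f)[:2]])
E
```

```text
[565.8  76.5 345.1] [ 1.7999e+02 -1.0000e-02  9.1790e+01] 2.8667 0.8328418634287815 [0.9 0.1 0.4]
[562.88424354 157.58280915 501.90314107] [1.63572558e+02 7.07076771e-02 1.72995237e+00]
hub []
red_tip [(array([319., 246.]), 0.91, array([557.,  52., 180.])), (array([318., 325.]), 0.75, array([558., -37., 180.]))]
```

View pics/wrist1.png

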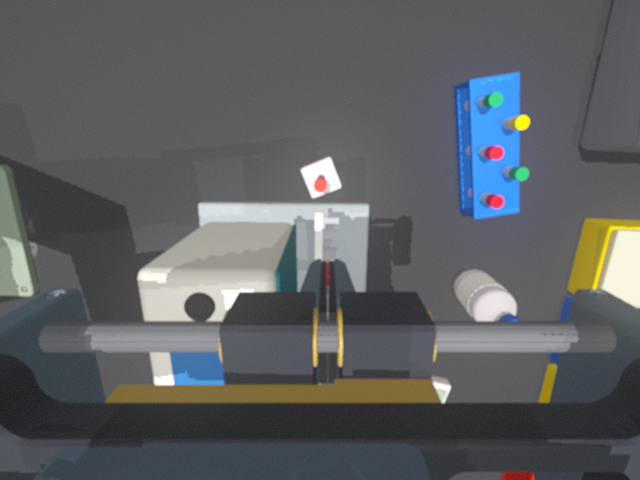

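The wrist view shows the foot plate's +y edge at row 204 from column 198 to 369, level, so the mixer's yaw matches the tool's at about 1.8°. A white spoke end sits at about (319,220) and the red spoke at (327,272) lies under the closed fingers. The stand is at (320,180).

```bash
python3 - <<'E'
from fit import *
f=viewer.grab_frame("wrist"); g=cv2.cvtColor(f["img"],6)
print(g[195:215,230].tolist(), g[195:215,350].tolist())
for u in (205,362): print(onplane(f,(u,204),[0,0,1],[0,0,20]))
print(onplane(f,(319,215),[0,0,1],[0,0,160]))
E
```

```text
[99, 101, 101, 101, 101, 103, 118, 146, 183, 207, 219, 225, 227, 226, 227, 226, 225, 226, 226, 225] [101, 105, 103, 103, 104, 101, 108, 123, 152, 182, 201, 212, 216, 216, 214, 212, 215, 219, 224, 225]
[388.67021528  58.21770815  20.        ]
[615.74095751  65.04487633  20.        ]
[556.50490059  78.94724844 160.        ]
```

step_arm --plan '[0.3,0,3.8,0,0,0,0.0,0,3.8,0,0,0,0,0,0,0,0,0]'

```text
time_s: 3.32
ee_pos: [559.9, 81.6, 260.7]
ee_rot: [-179.0, 0.1, 92.1]
force: [-1.5, -0.4, -0.7]
gripper_width: 0.2
gripper_force: 0.0
```

```bash
python3 - <<'E'
from fit import *
def st():
    s=sensors.state();print(np.round(s["ee_pos"],1),np.round(s["ee_rot"],2),s["time_s"],np.round(s["force"],1),np.round(s["qvel"],1))
st()
f=viewer.grab_frame("scene"); cv2.imwrite("pics/s2.png",cv2.resize(cv2.cvtColor(f["img"],4)[150:345,200:460],(800,600),interpolation=2))
st()
E
```

```text
[559.9  81.6 260.7] [-1.7899e+02  6.0000e-02  9.2070e+01] 3.3167 [-1.5 -0.4 -0.7] [-0.2 -1.6 -8.9 -0.   6.2 -0. ]
[562.4  81.8 264.9] [-1.794e+02  3.000e-02  9.206e+01] 3.3667 [ 0.4 -0.2 -0.1] [-0.3 -2.3 -8.5 -0.1  1.1  0. ]
```

View pics/s2.png

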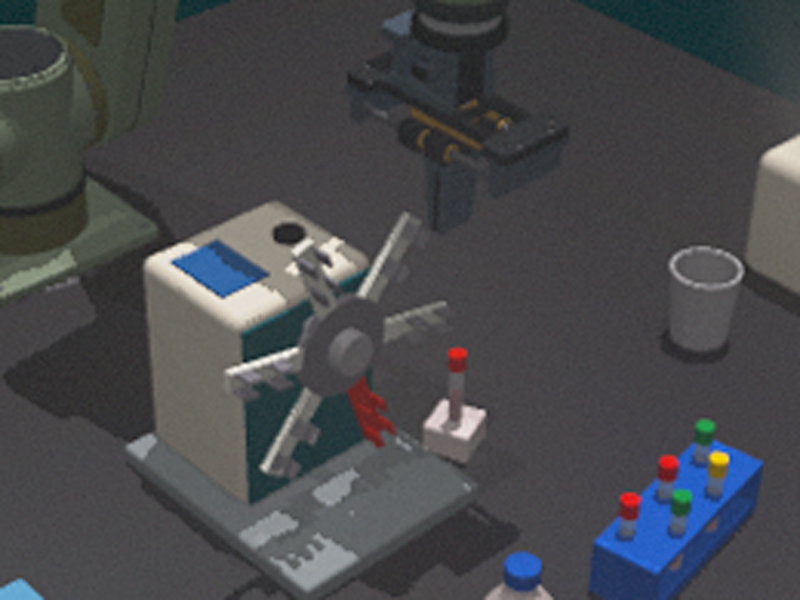

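The finger hangs to the right of the upper white spoke: fingertip at about crop (447,230), spoke end at (412,215). It has not touched it, and the offset in the reading was settling lag. Starting the first gentle stroke.

step_arm --plan '[-0.6,-0.3,0,0,0,0,-0.6,0,0,0,0,0,-0.6,0,0,0,0,0,-0.6,0,0,0,0,0,-0.6,0,0,0,0,0]'

```text
time_s: 3.78
ee_pos: [564.4, 50.7, 271.1]
ee_rot: [179.8, -0.1, 91.9]
force: [0.5, 2.4, 1.5]
gripper_width: 0.5
gripper_force: 1.2
```

step_arm --plan '[-0.6,0,0,0,0,0,-0.6,0,0,0,0,0,-0.6,0,0,0,0,0,-0.6,0,0,0,0,0,-0.6,0,0,0,0,0]'

```text
time_s: 4.2
ee_pos: [564.3, 20.0, 268.7]
ee_rot: [-180.0, 0.0, 91.9]
force: [-1.4, 1.0, 0.1]
gripper_width: 0.3
gripper_force: 0.6
```

```bash
python3 - <<'E'
from fit import *
s=sensors.state();print(np.round(s["ee_pos"],1),np.round(s["ee_rot"],2),s["time_s"],np.round(s["force"],1))
f=viewer.grab_frame("scene"); cv2.imwrite("pics/s3.png",cv2.resize(cv2.cvtColor(f["img"],4)[150:345,200:460],(800,600),interpolation=2))
E
```

```text
[564.3  20.  268.7] [-1.7996e+02  2.0000e-02  9.1940e+01] 4.2 [-1.4  1.   0.1]
```

View pics/s3.png

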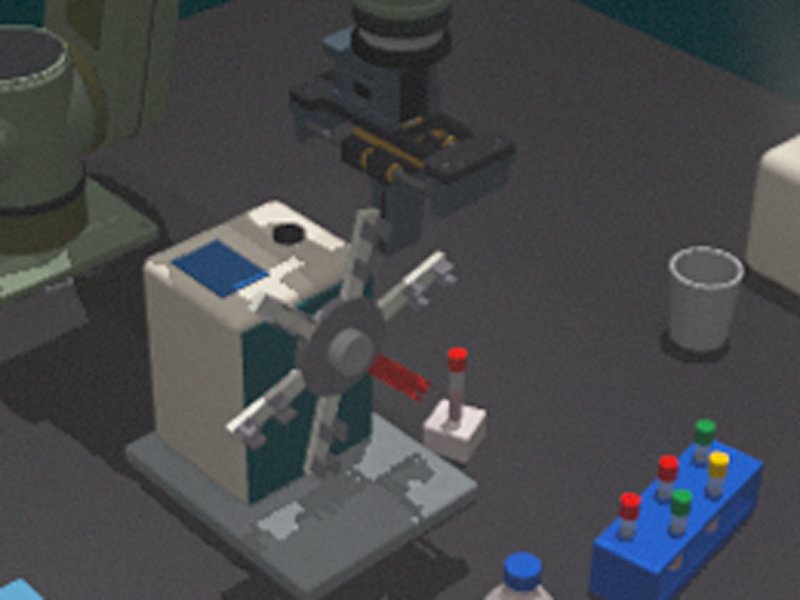

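The push works. The pushed spoke is now near upright at crop (368,215), the red one has swung to (425,390) clear of the tube, and the mixer is unmoved. Finishing the stroke.

step_arm --plan '[-0.6,0,0,0,0,0,-0.6,0,0,0,0,0,-0.6,0,0,0,0,0,-0.6,0,0,0,0,0,-0.6,0,0,0,0,0]'

```text
time_s: 4.67
ee_pos: [565.5, -9.7, 268.9]
ee_rot: [-180.0, 0.0, 91.9]
force: [-0.3, -0.9, 0.5]
gripper_width: 0.7
gripper_force: 0.5
```

step_arm --plan '[-0.6,0,0,0,0,0,-0.6,0,0,0,0,0,-0.6,0,0,0,0,0,-0.6,0,0,0,0,0,-0.6,0,0,0,0,0]'

```text
time_s: 5.08
ee_pos: [566.3, -39.6, 268.6]
ee_rot: [-180.0, -0.0, 91.9]
force: [0.0, 0.9, 0.6]
gripper_width: 0.5
gripper_force: 0.6
```

step_arm --plan '[-0.6,0,0,0,0,0,-0.6,0,0,0,0,0,-0.6,0,0,0,0,0,-0.6,0,0,0,0,0,-0.5,0,0,0,0,0]'

```text
time_s: 5.5
ee_pos: [567.5, -68.8, 269.0]
ee_rot: [180.0, 0.0, 91.9]
force: [0.5, 2.0, 0.3]
gripper_width: 0.7
gripper_force: 0.5
```

step_arm --plan '[-0.5,0,0,0,0,0,-0.4,0,0,0,0,0,0,0,0,0,0,0,0.5,0,0,0,0,0]'

```text
time_s: 5.83
ee_pos: [567.7, -73.0, 268.9]
ee_rot: [180.0, 0.1, 91.9]
force: [0.8, -0.7, 0.1]
gripper_width: 0.5
gripper_force: 0.0
```

step_arm --plan '[0,0,-1,0,0,0,0,0,-2.2,0,0,0,0,0,-2.2,0,0,0,0,0,-1.8,0,0,0,0,0,-1,0,0,0]'

```text
time_s: 6.25
ee_pos: [568.3, -71.8, 354.3]
ee_rot: [179.7, 0.1, 92.0]
force: [-0.2, 0.3, 0.0]
gripper_width: 0.5
gripper_force: 0.0
```

```bash
python3 - <<'E'
from fit import *
s=sensors.state();print(np.round(s["ee_pos"],1),np.round(s["ee_rot"],2),s["time_s"],np.round(s["force"],1))
f=viewer.grab_frame("scene"); cv2.imwrite("pics/s4.png",cv2.resize(cv2.cvtColor(f["img"],4)[150:345,200:460],(800,600),interpolation=2))
E
```

```text
[568.3 -71.8 354.3] [1.7973e+02 6.0000e-02 9.1990e+01] 6.25 [-0.2  0.3  0. ]
```

View pics/s4.png

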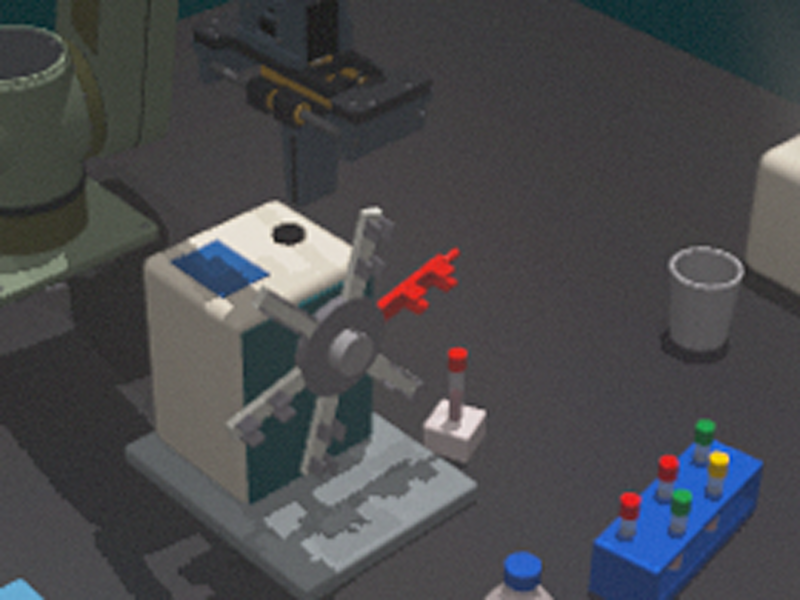

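The spoke at crop (372,215) leans about 17° to +y, and red is at (455,255), about 77° before the top. The mixer and stand are in place. Moving behind the next spoke for the second stroke.

step_arm --plan '[1.5,-0.1,0,0,0,0,2.8,0,0,0,0,0,2.8,0,0,0,0,0,2.3,0,0,0,0,0,1.2,0,0,0,0,0]'

```text
time_s: 6.72
ee_pos: [562.5, 36.2, 350.3]
ee_rot: [-179.9, -0.1, 92.1]
force: [0.4, 0.0, 0.6]
gripper_width: 0.5
gripper_force: 0.0
```

step_arm --plan '[0,0,1,0,0,0,0,0,2.2,0,0,0,0,0,2.2,0,0,0,0,0,1.8,0,0,0,0,0,1,0,0,0]'

```text
time_s: 7.13
ee_pos: [561.6, 32.5, 265.5]
ee_rot: [-179.7, 0.1, 91.9]
force: [-1.2, 0.3, -0.0]
gripper_width: 0.6
gripper_force: 0.0
```

step_arm --plan '[0,0,0,0,0,0,-0.6,0,0,0,0,0,-0.6,0,0,0,0,0,-0.6,0,0,0,0,0,-0.6,0,0,0,0,0]'

```text
time_s: 7.55
ee_pos: [564.5, 9.1, 270.3]
ee_rot: [179.8, -0.0, 91.9]
force: [-0.0, 0.7, 1.2]
gripper_width: 0.3
gripper_force: 0.5
```

step_arm --plan '[-0.6,0,0,0,0,0,-0.6,0,0,0,0,0,-0.6,0,0,0,0,0,-0.6,0,0,0,0,0,-0.6,0,0,0,0,0]'

```text
time_s: 7.97
ee_pos: [564.9, -20.6, 269.1]
ee_rot: [180.0, -0.0, 91.9]
force: [-0.7, 1.4, 1.1]
gripper_width: 0.5
gripper_force: 0.8
```

step_arm --plan '[-0.6,0,0,0,0,0,-0.6,0,0,0,0,0,-0.6,0,0,0,0,0,-0.6,0,0,0,0,0,-0.6,0,0,0,0,0]'

```text
time_s: 8.38
ee_pos: [565.8, -50.6, 268.8]
ee_rot: [-180.0, -0.0, 92.0]
force: [-1.0, 2.2, -0.5]
gripper_width: 0.4
gripper_force: 0.6
```

step_arm --plan '[-0.6,0,0,0,0,0,-0.6,0,0,0,0,0,-0.6,0,0,0,0,0,-0.5,0,0,0,0,0,-0.4,0,0,0,0,0]'

```text
time_s: 8.8
ee_pos: [566.8, -77.8, 269.0]
ee_rot: [180.0, 0.0, 91.9]
force: [0.5, 0.7, 0.2]
gripper_width: 0.4
gripper_force: 0.4
```

step_arm --plan '[0,0,0,0,0,0,0.5,0,0,0,0,0,0,0,-1.5,0,0,0,0,0,-2.3,0,0,0,0,0,-2.3,0,0,0]'

```text
time_s: 9.22
ee_pos: [566.2, -71.6, 330.0]
ee_rot: [-179.9, -0.0, 92.0]
force: [1.5, -0.2, -0.4]
gripper_width: 0.5
gripper_force: 0.0
```

step_arm --plan '[0,0,-1.5,0,0,0,0,0,-0.9,0,0,0,0,0,0,0,0,0,0,0,0,0,0,0]'

```text
time_s: 9.55
ee_pos: [566.5, -71.8, 353.6]
ee_rot: [-180.0, 0.0, 92.0]
force: [0.9, -0.7, -0.6]
gripper_width: 0.2
gripper_force: 0.0
```

```bash
cat > ang.py <<'E'
from fit import *
# wheel angle from the red spoke's pixels in the scene picture
def redang(f,p):
    h=cv2.cvtColor(f["img"],cv2.COLOR_RGB2HSV); m=((h[...,0]<6)|(h[...,0]>174))&(h[...,1]>150)&(h[...,2]>60)
    u,v=np.nonzero(m)[::-1]; n=model(p,(1,0,0))-np.array(model(p,(0,0,0)))
    hub=np.array(model(p,(0,0,180))); yv=np.array(model(p,(0,1,180)))-hub; P=[]
    for a,b in zip(u,v):
        X=onplane(f,(a,b),n,hub)-hub; y,z=X@yv,X[2]
        if z>-30 and 40<np.hypot(y,z)<150: P.append((y,z))
    P=np.array(P); r=np.hypot(*P.T); c=P.mean(0); o=P[r>122]
    return len(P),np.degrees(np.arctan2(-c[0],c[1])),(np.degrees(np.arctan2(-o[:,0].mean(),o[:,1].mean())),o.mean(0)) if len(o) else None, r.max()
E
python3 - <<'E'
from ang import *
s=sensors.state();print(np.round(s["ee_pos"],1),s["time_s"],np.round(s["force"],1))
f=viewer.grab_frame("scene"); print(redang(f,[561,-36.5,.031])); print([d for d in viewer.pinpoint("red_tip",f)],viewer.pinpoint("hub",f)[:1])
cv2.imwrite("pics/s5.png",cv2.resize(cv2.cvtColor(f["img"],4)[150:345,200:460],(800,600),interpolation=2))
E
```

```text
[566.5 -71.8 353.6] 9.55 [ 0.9 -0.7 -0.6]
(250, np.float64(-18.336933436709597), (np.float64(-15.299315045517034), array([ 34.14984438, 124.83667037])), np.float64(137.2783006367715))
[{'location': [323.8, 212.9], 'score': 0.58}] [{'location': [310.4, 262.4], 'score': 0.94}]
```

View pics/s5.png

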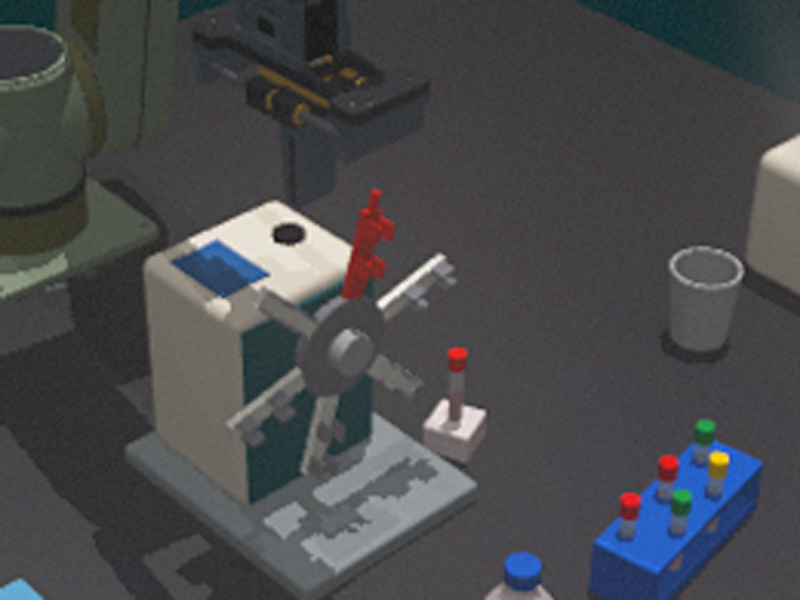

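Red is now at about −16° (stem tip at crop (376,192)), and everything else is in place. The last stroke will stop slightly short.

step_arm --plan '[1.5,-0.1,0,0,0,0,2.8,0,0,0,0,0,2.8,0,0,0,0,0,2.3,0,0,0,0,0,1.2,0,0,0,0,0]'

```text
time_s: 10.12
ee_pos: [561.5, 36.0, 352.9]
ee_rot: [-179.9, -0.1, 92.1]
force: [0.4, -0.5, -0.3]
gripper_width: 0.5
gripper_force: 0.0
```

step_arm --plan '[0,0,1,0,0,0,0,0,2.2,0,0,0,0,0,2.2,0,0,0,0,0,1.8,0,0,0,0,0,1,0,0,0]'

```text
time_s: 10.53
ee_pos: [560.6, 32.5, 268.4]
ee_rot: [-179.7, 0.1, 91.9]
force: [-0.0, 0.4, 0.4]
gripper_width: 0.8
gripper_force: 0.0
```

step_arm --plan '[0,0,0,0,0,0,-0.6,0,0,0,0,0,-0.6,0,0,0,0,0,-0.6,0,0,0,0,0,-0.6,0,0,0,0,0]'

```text
time_s: 10.95
ee_pos: [563.5, 9.1, 273.3]
ee_rot: [179.8, -0.0, 91.9]
force: [-0.1, 1.4, 0.9]
gripper_width: 0.7
gripper_force: 0.5
```

step_arm --plan '[-0.5,0,0,0,0,0,-0.5,0,0,0,0,0,-0.3,0,0,0,0,0,0,0,0,0,0,0,0,0,0,0,0,0]'

```text
time_s: 11.37
ee_pos: [563.2, -3.5, 271.8]
ee_rot: [-180.0, 0.0, 91.9]
force: [-0.2, 0.9, -0.1]
gripper_width: 0.4
gripper_force: 0.0
```

```bash
python3 - <<'E'
from ang import *
s=sensors.state();print(np.round(s["ee_pos"],1),s["ee_rot"],s["time_s"],np.round(s["force"],1))
f=viewer.grab_frame("scene"); print(redang(f,[561,-36.5,.031])); print([d for d in viewer.pinpoint("red_tip",f)],viewer.pinpoint("hub",f)[:1])
p=[561,-36.5,.031]
print([proj(f,model(p,spoke(np.radians(a),0,136))) for a in (-5,0)],proj(f,model(p,(5,0,180))))
E
```

```text
[563.2  -3.5 271.8] [-1.79982519e+02  8.60129627e-03  9.19263097e+01] 11.3667 [-0.2  0.9 -0.1]
(234, np.float64(-4.139551831936056), (np.float64(-1.8633444732169882), array([  4.23251093, 130.09913933])), np.float64(139.5825714007534))
[{'location': [309.7, 213.0], 'score': 0.75}] [{'location': [308.1, 261.6], 'score': 0.96}]
[(np.float64(313.99228547216575), np.float64(214.46196098065667)), (np.float64(310.3072284806325), np.float64(216.06680861695722))] (np.float64(311.83881828469845), np.float64(263.0498037769415))
```

step_arm --plan '[-0.2,0,0,0,0,0,-0.2,0,0,0,0,0,-0.15,0,0,0,0,0,0,0,0,0,0,0,0,0,0,0,0,0]'

```text
time_s: 11.93
ee_pos: [563.5, -8.8, 271.9]
ee_rot: [180.0, 0.0, 91.9]
force: [-0.4, -0.9, 0.4]
gripper_width: 0.5
gripper_force: 0.0
```

step_arm --plan '[0,0,0,0,0,0,0.5,0,0,0,0,0,0.5,0,-1.5,0,0,0,0,0,-3,0,0,0,0,0,-3.5,0,0,0]'

```text
time_s: 12.35
ee_pos: [562.0, 1.9, 350.9]
ee_rot: [-179.7, -0.0, 92.0]
force: [0.5, -0.1, 0.1]
gripper_width: 0.6
gripper_force: 0.0
```

step_arm --plan '[0,0,-3,0,0,0,0,0,-3,0,0,0,-1.5,0,-3,0,0,0,-3,0,-3,0,0,0,-3,0,-3,0,0,0]'

```text
time_s: 12.77
ee_pos: [565.2, -72.2, 502.6]
ee_rot: [180.0, -0.0, 92.1]
force: [1.1, 0.8, -0.8]
gripper_width: 0.5
gripper_force: 0.0
```

step_arm --plan '[-2.5,0,-1,0,0,0,-1,0,0,0,0,0,0,0,0,0,0,0,0,0,0,0,0,0]'

```text
time_s: 13.1
ee_pos: [566.8, -107.1, 509.5]
ee_rot: [-179.9, -0.1, 91.9]
force: [-0.1, -0.0, -0.9]
gripper_width: 0.3
gripper_force: 0.0
```

```bash
python3 - <<'E'
from ang import *
f=viewer.grab_frame("wrist"); save(f,"wrist2.png"); print(f["position"],f["attitude"],f["fx"])
p=[561,-36.5,.031]
for k in (-1,0,1): print(k,[np.round(proj(f,model(p,spoke(0,k,r)))) for r in (120,136)])
f=viewer.grab_frame("scene"); print(redang(f,p))
E
```

```text
[564.056014   -26.2583608  666.36950835] [163.66058104   0.21287473   1.87470465] 338.0529172109576
-1 [array([326.,  51.]), array([326.,  35.])]
0 [array([325., 147.]), array([325., 147.])]
1 [array([326., 228.]), array([326., 240.])]
(185, np.float64(-2.2597451880126997), (np.float64(0.36789777760014736), array([ -0.8326874 , 129.67954931])), np.float64(139.39095379202251))
```

View pics/wrist2.png

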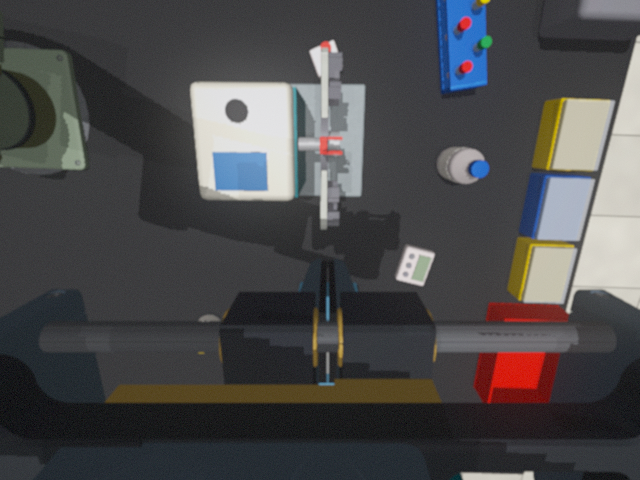

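The wrist view from above shows the white spokes' ends at about (324,42) and (324,229) and the red spoke's end with its pin at about (328,146), almost midway. The mixer and stand are in place. I'll measure at sub-pixel level.

```bash
python3 - <<'E'
from ang import *
im=cv2.cvtColor(cv2.imread("pics/wrist2.png"),4).astype(int)
red=im[...,0]-np.maximum(im[...,1],im[...,2]); g=im.mean(2)
print("red"); print(red[134:160,316:346:2])
print("top",[int(x) for x in g[36:60,322:326].mean(1)]); print("bot",[int(x) for x in g[218:238,322:326].mean(1)])
for r in range(138,154,1): print(r,im[r,322:330].tolist()) if r in(140,143,146,149) else 0
f=viewer.grab_frame("wrist")
from itertools import product
p=[561,-36.5,.031]
def ext(q,k,dy):
    P=[]; a=q+k*np.pi/3
    for t in (-9,9):
        r=120; P.append(proj(f,model([p[0],p[1]+dy,p[2]],(0,-r*np.sin(a)-t*np.cos(a),180+r*np.cos(a)-t*np.sin(a))))[1])
    return np.round(sorted(P),1)
for q in (-2,0,2): print(q,[ext(np.radians(q),k,0) for k in(-1,0,1)], proj(f,model(p,spoke(np.radians(q),0,136)))[1])
print([ext(0,k,2) for k in (-1,0,1)])
E
```

```text
red
[[-11 -11 -10  -6  -7  -8  -5  -3  -5  -4  -5  -6  -8 -12 -10]
 [-11 -10   0  10   4   4  10  13  10   9   9   8   1  -5 -10]
 [-12  -9  34  58  51  42  56  58  51  52  52  49  44  16 -11]
 [ -9  -1  81 113 108  95 102 101 101 102  99  98  96  43 -11]
 [ -5   5 107 129 124 117 113 107 107 113 113 115 114  50 -10]
 [ -5   6 106 123 124 116  80  63  60  69  73  76  79  35  -9]
 [ -4   4 102 125 125 111  36  16  15  19  19  25  28   8 -12]
 [ -3   1  97 126 127 118   9  -3  -1  -2  -3  -2  -2  -8 -12]
 [ -4  -2  88 126 124 115  -1  -5  -3  -4  -5  -5  -8 -12 -11]
 [ -4  -1  83 126 125 112   2  -4  -2  -2  -4  -5  -9 -11 -12]
 [ -4   4  89 126 126 112   5  -3  -2  -3  -3  -4  -8 -10 -10]
 [ -4  11  98 126 123 112   9  -4  -3  -4  -3  -4  -9 -11 -11]
 [ -3  16 107 127 124 116  10  -4  -3  -2   0  -3 -10 -11  -9]
 [ -2  12 107 122 124 113   8  -2  -5  -2  -3  -6  -8 -11 -12]
 [ -2   7 108 126 127 108   4  -3  -2  -3  -1  -4  -9 -10 -10]
 [ -3   8 112 128 118  98  16  14  21  20  14  13   8  -9 -10]
 [ -5   5 112 129 115  96  53  68  76  79  72  72  62  10 -11]
 [-10   0 111 137 126 117
[... 926 characters left out ...]
94], [228, 103, 95], [227, 103, 95], [210, 98, 92], [170, 113, 113], [150, 145, 148], [170, 173, 175]]
146 [[229, 102, 94], [229, 105, 97], [230, 106, 97], [227, 99, 94], [213, 97, 94], [178, 110, 110], [141, 127, 131], [136, 141, 142]]
149 [[222, 94, 89], [216, 94, 90], [208, 90, 83], [197, 80, 77], [173, 75, 71], [136, 82, 84], [116, 98, 100], [121, 109, 109]]
-2 [array([47.8, 52.6]), array([134.6, 152.5]), array([225.5, 229.6])] 143.34418459027972
0 [array([48.7, 54.2]), array([138.8, 156.5]), array([226.7, 230.3])] 148.24638187214651
2 [array([49.7, 55.9]), array([143. , 160.6]), array([227.7, 230.8])] 153.10482093271168
[array([46.7, 52.2]), array([136.8, 154.6]), array([225.2, 228.8])]
```

```bash
python3 - <<'E'
from ang import *
f=viewer.grab_frame("wrist"); f=viewer.grab_frame("wrist"); im=f["img"].astype(float)
red=(im[...,0]-np.maximum(im[...,1],im[...,2]))
def cross(a,i0,lev):
    for i in range(len(a)-1):
        if (a[i]-lev)*(a[i+1]-lev)<=0: return i0+i+(lev-a[i])/(a[i+1]-a[i])
cols=(320,322,324)
rt=np.mean([cross(red[130:142,c],130,60) for c in cols]); rb=np.mean([cross(red[150:162,c][::1],150,60) for c in cols])
g=im.mean(2)[:,322:326].mean(1); print("bot",np.round(g[222:236]),"top",np.round(g[38:58]))
b=cross(g[226:236],226,90); t=cross(g[45:51],45,152)
# pin: saturation highlight? report
print("obs",t,rt,rb,b)
p=[561,-36.5,.031]
def ed(q,dy):
    o=[]
    for k in (-1,0,1):
        a=q+k*np.pi/3
        o.append(sorted(proj(f,model([p[0],p[1]+dy,p[2]],(0,-120*np.sin(a)-s*np.cos(a),180+120*np.cos(a)-s*np.sin(a))))[1] for s in(-9,9)))
    return np.array([o[0][0],o[1][0],o[1][1],o[2][1]])
from scipy.optimize import least_squares
ob=np.array([t,rt,rb,b])
for use in ([0,1,2,3],[1,2,3]):
    o=least_squares(lambda v:(ed(np.radians(v[0]),v[1])-ob)[use],[0,0]); print(o.x,o.fun)
print(f["position"],sensors.state()["ee_pos"])
E
```

```text
bot [141. 141. 143. 143. 139. 132. 124. 104.  73.  49.  48.  47.  46.  47.] top [ 66.  65.  68.  86. 109. 124. 131. 134. 135. 147. 166. 175. 176. 175.
 180. 194. 204. 203. 201. 201.]
obs 47.266949152542374 136.89769975786925 154.6742303992304 229.45263157894738
[-0.3857291   1.03882422] [ 0.19649205  0.00817652 -0.01516852 -0.25315249]
[-0.59174426  0.60442542] [ 1.11041476e-02 -1.14457082e-02  3.31637865e-05]
[563.63677963 -25.2815291  666.95522482] [ 566.68208169 -106.34504377  510.33698893]
```

The red spoke measures about −0.5° from vertical and everything else is in place. The arm is clear above the wheel, so I'm handing in.

```bash
python3 -c "
from workcell import env
print(env.job_done())"
```

```text
the job is handed in; nothing more can be done
None
```

The wheel was turned with three gentle spoke pushes; the red spoke stands upright at rest, about 0.5° short of vertical by the wrist camera, the mixer and bystanders show no movement in the pictures, and the job is handed in.

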